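# Seat the keyed battery cover on the upturned lantern

### The arm

A 6-joint arm with a two-finger parallel gripper is mounted at the origin on the work surface. World frame = base frame: x ahead of the robot, y to its left, z up, the work surface at z = 0. Lengths are in mm, angles in rad, forces in N, time in s.
With the tool pointing down it reaches from about 300 to 850 mm from the base axis. Payload 4.2 kg.
Tool frame: the origin (TCP) lies on the centre line of the jaws, within the pads' length; the fingertips stand 11 mm ahead of it and the grasp point (between the pads) lies 8 mm behind it; z points along the fingers, y is the line along which they close (so a half turn about z gives the same grasp; the last joint's range is limited). The gripper opens to 91 mm and grips with 3 to 60 N. Pads are 32 mm wide; open, the fingers measure 118 mm over their backs; the gripper's body (76 mm by 178 mm) begins 60 mm behind the grasp point.
Start: joints at [1.32, 0.32, 1.565, -0, 1.257, -0.02], TCP at [131.536, 559.768, 224.976] pointing down, gripper open.
Joint ranges: [-3.11, 3.11], [-0.84, 2.01], [0.21, 2.61], [-1.34, 4.49], [0.05, 2.63], [-2.56, 2.56]. Speed limits (rad/s): [2.57, 2.57, 3.14, 3.14, 3.14, 3.14].

### API

Orientations are given as a unit quaternion [w, x, y, z].
In Python, from workcell import r gives the robot as it stands.
- The arm moves only by the tool servo_tool, never from a script. Its argument "moves" is one flat list of numbers, 6 for each row, row after row: the shift along the world's x, y, z in units of 0.04 m (1.0 is 0.04 m), then the turn, a rotation vector about the world's x, y, z in units of 180 degrees (1.0 is 180 degrees). A call has 1 to 20 rows; each row shifts and turns the commanded pose from where the row before left it; what a row does not reach is not made up. A row lasts 1/12 s, in which the tool goes at most 41.7 mm and 7.16 degrees, less where a joint would pass 70% of its speed; a pose out of reach is approached as far as the arm can. A call with a number of a shift or a turn outside -1 to 1 is refused whole. A call with a gripper value outside its range is refused whole. "hand" is the closure, from 0 (fully open) to 1 (shut), set as the call begins (left out, the last holds). The fingers move at their own pace and stop on an object; "newtons" is the grip in N (left out, the last holds). Time passes only in rows, so rows that do not move let the fingers close. It gives the time, the measured TCP pose, the force, the opening and the grip force at its end, in the units of the state.
- r.read_state(): the state, without advancing time (a new reading comes with each control period).
- r.camera(name): name is "scene" or "top" or "wrist"; returns (picture, depth): 420x560x3 uint8, red, green, blue; 420x560 float32, mm along the optical axis (not along the pixel's ray), 0 where there is no reading.
- r.calibration(name): a dict with "K" (3x3 intrinsics, pixels), "R" (3x3) and "t" (3): a world point X has camera coordinates R X + t. Camera axes: x right, y down, z forward; pixel columns grow to the right and rows downward; lengths in mm; the calibration is good to about 2 mm. A picture is of the moment at which its call begins: read the wrist's pose just before it. calibration takes no time and is no camera call; for the wrist camera it gives the pose at the moment of the call.
- r.hand_in(): hands the job in; it is judged then, once.
The state is a dict: "t": time; "q": joint angles; "qd": joint speeds; "effort": joint torques, N m; "tcp_pos": TCP position; "eef_rot": TCP orientation; "force": force on the tool from outside, world axes, zero at the start; "moment": the same for the moment, N m; "finger_gap": opening from 0.0 (shut) to 1.0 (fully open); "gripper_force": force on a finger pad.
Only numpy, scipy, OpenCV 4.12 (cv2) and the standard library are available. Lean on these libraries where they do the work, as an engineer would, in place of code of your own. Each camera call takes 0.05 s, during which the arm holds its last target. There are 200 camera calls.

### The job

The lantern stands on its head with its round battery cover lying loose and raised on the battery end. With a fingertip, push the cover round until the notch in its rim meets the pin on the lantern, then press the cover fully home, level, and leave it there. Do not lift the cover off, and leave the other things on the table where they are.

Things in the scene. Friction and masses are not known exactly. Their poses are not given: they have to be found in the camera images.
- lantern: Camping lantern standing upside down, fixed in place: clear globe below, green round housing 160 mm across above. Origin: centre of its underside on the table, z up, +x towards the key pin. The housing's flat top, the seat, is 95 mm up. In its middle stands a stud 18 mm across and 20 mm high, hidden under the cover.
- seat (a point): Middle of the lantern's seat, 95 mm above the table. A rubber seal disc 84 mm across stands 10 mm proud of the seat here and carries the cover. It slides stiffly down flush with the seat under a push of about 5 to 8 N and stays down; it does not turn.
- key_pin (a point): Point on the lantern's seat (95 mm up), 60 mm from the axis in the lantern's +x direction, under the key pin. The pin is a round steel bar 10 mm thick lying radially on the seat, from 53 to 79 mm from the axis, its top 8 mm above the seat; its outer 15 mm shows beyond the cover's rim from above.
- cover: Loose grey battery cover: a disc 128 mm across, 6 mm thick, about 0.15 kg, on the lantern's axis. Origin: centre of its underside; z up; +x towards the notch in its rim. At the start the underside is 10 mm above the seat, 2 mm clear of the pin's top. It turns either way on the rubber (about 1 N at a lug) and stops when the push stops. A socket under the hub fits the stud with 1.5 mm play.
- notch (a point): Middle of the notch at the cover's underside, 60 mm from the cover's axis along its +x. The notch is 17 mm wide, straight-sided, cut in from the rim to 48 mm from the axis. When it meets the pin it lies over key_pin, and the cover can then be pressed down onto the seat; anywhere else the pin stops it.
- lug_a (a point): Middle of the top of a finger lug on the cover: an upright radial fin 8 mm thick, 22 mm long (38 to 60 mm from the axis), rising 14 mm above the disc's top (20 mm above its underside). It stands 49 mm from the axis on the cover's +y side, a quarter turn from the notch.
- lug_b (a point): The other, equal lug, on the cover's -y side, 49 mm from the axis.
- hub_top (a point): Middle of the flat closed top of the cover's hub, 38 mm across, 25.5 mm above the cover's underside: the place to press.
- cell_a: Loose battery standing on the table, 33 mm across, 61 mm high; origin at the centre of its foot. Leave alone.
- cell_b: Another such battery, standing.
- book: Loose book lying in a wooden tray (tray 400 x 300 mm, 45 mm high, fixed), 260 x 200 x 24 mm; origin under its centre. Leave alone.
- remote: Remote control lying in the tray, 45 x 170 x 18 mm. Leave alone.
- torch: Small torch lying in the tray, 130 mm long, up to 34 mm thick. Leave alone.
- mug: White mug standing on the table, 82 mm across, 95 mm high, handle at its +y. Leave alone.
- driver: Screwdriver lying on the table, 190 mm long. Leave alone.
- coaster: Cork coaster lying on the table, 96 mm across, 8 mm thick. Leave alone.
Mind the look-alikes: they are no part of the job. What is meant by the cover is not green, and is the larger of those in its own colour. Of the things that look like the lantern, the middle-sized one is meant.

How it is judged (in metres and radians):
On the way:
1. the cover's notch is brought to the pin (within 7 mm) before the cover is pressed down (horizontal distance between notch and key_pin below 0.007 m and z of cover in the frame of lantern above 0.099 m), for 0.05 s.
At the end, for the whole second after the job is handed in: The cover is fully home: its underside within 2 mm of the lantern's seat, level within 2 degrees, notch over the pin (within 6.5 mm) and cover on the axis (within 4 mm), at rest (z of cover in the frame of lantern below 0.097 m and angle between cover's own z axis and vertical below 0.035 rad and horizontal distance between notch and key_pin below 0.0065 m and horizontal distance between cover and lantern below 0.004 m and linear speed of cover below 0.01 m/s); the robot touches nothing.
It fails at once if the cover is lifted more than 7 mm above where it lay, or tipped over 11 degrees (z of cover in the frame of lantern above 0.112 m or angle between cover's own z axis and vertical above 0.2 rad).
It fails at once if another thing is moved by more than 30 mm (distance of any of cell_a, cell_b, book, remote, torch, mug, driver, coaster from where it was at the start of the episode above 0.03 m).
It also fails if it takes over 64 s, if anything falls off the work surface, if the arm or the gripper's body presses on something with over 40 N, if the wrist force passes 120 N, or if a joint passes its speed limit or range.

## Working session

There is one attempt and no reset: what is moved stays moved. The work goes in short steps, Python scripts to look and compute and a tool call to move; the robot and the scene stay as the last step left them, time stands still between calls to the robot, and variables do not carry over. Pictures are saved under pics/ and viewed, at most 10 in all, crops included, and the job is handed in when it is done.

Besides the shell and the picture viewer there is one more tool, called after "Emit:" as name(argument=value, ...) on one line, values as JSON. servo_tool: Moves the arm, as the interface text tells. Shifts and turns lie within -1 to 1; 1 stands for 0.04 m of shift or 180 degrees of turn. Its arguments: {"type":"object","properties":{"moves":{"type":"array","items":{"type":"number"}},"hand":{"type":"number"},"newtons":{"type":"number"}},"required":["moves"]}

```bash
mkdir -p pics; cat > h.py <<'E'
import numpy as np,cv2
from workcell import r
def snap(n,f):
    c=r.calibration(n);p,d=r.camera(n);cv2.imwrite(f'pics/{f}.png',p[:,:,::-1]);np.savez(f'pics/{f}.npz',p=p,d=d,K=c['K'],R=c['R'],t=c['t']);return p,d,c
def ray(c,u,v,z):
    K,R,t=np.array(c['K']),np.array(c['R']),np.array(c['t']).ravel()
    o=-R.T@t; w=R.T@np.linalg.inv(K)@np.array([u,v,1.]); return o+w*(z-o[2])/w[2]
E
python3 - <<'E'
from h import *
snap('top','top0');snap('scene','sc0')
s=r.read_state();print(s['t'],s['tcp_pos'],s['eef_rot'],s['force'])
E
```

```text
0.1 [131.4593018  559.33740312 224.21598786] [-8.67731622e-05  1.15185363e-01  9.93343713e-01 -7.70376000e-04] [-0.08536783  0.04318311  0.32680311]
```

View pics/top0.png

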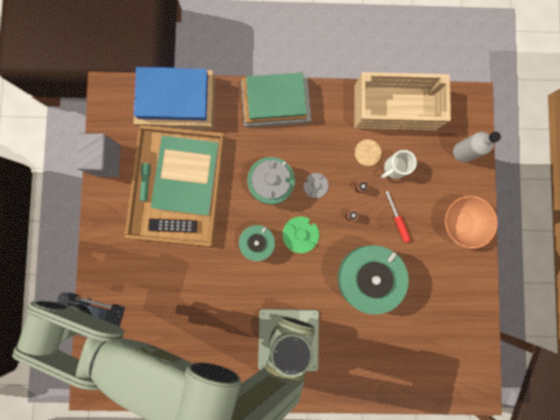

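View pics/sc0.png

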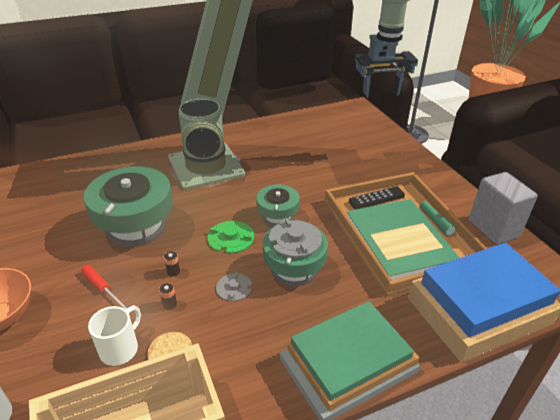

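Three lanterns appear in the top view: large at (374,280), small at (257,243) and middle-sized at (271,180). Covers: green at (301,235), small grey at (316,186), and larger grey at (271,180) on the middle lantern. The last one is meant, as it is the larger of the two grey covers and sits on the middle-sized lantern. I'll confirm with an enlarged crop.

```bash
python3 - <<'E'
from h import *
a=cv2.imread('pics/top0.png')[145:215,235:335]
b=cv2.imread('pics/sc0.png')[205:290,250:340]
a=cv2.resize(a,(700,490)[:2],interpolation=cv2.INTER_CUBIC)
cv2.imwrite('pics/crop0.png',a)
c=np.load('pics/top0.npz')
for u,v,z in [(271,180,111),(286,167,103),(316,186,6),(257,243,70)]: print(ray(c,u,v,z).round(1))
print(c['K'].round(1),c['d'][150:212:4,244:300:4].round(0).astype(int))
E
```

```text
[542.5  69.9 111. ]
[589.   20.2 103. ]
[540.8 -92.8   6. ]
[332.2 113.2  70. ]
[[410.5   0.  276.7]
 [  0.  410.5 210.4]
 [  0.    0.    1. ]] [[1487 1489 1488 1491 1494 1490 1493 1489 1499 1493 1497 1485 1493 1492]
 [1490 1485 1490 1489 1488 1491 1483 1490 1490 1494 1496 1488 1494 1488]
 [1489 1488 1488 1490 1493 1394 1393 1393 1393 1488 1489 1488 1488 1483]
 [1485 1485 1484 1389 1391 1378 1373 1360 1376 1396 1384 1492 1485 1485]
 [1485 1483 1389 1389 1371 1373 1370 1359 1373 1378 1382 1395 1484 1493]
 [1488 1484 1393 1366 1373 1368 1375 1370 1374 1371 1371 1393 1488 1489]
 [1481 1387 1371 1372 1369 1371 1354 1355 1370 1369 1378 1370 1386 1485]
 [1487 1378 1373 1367 1374 1372 1349 1346 1351 1370 1374 1388 1385 1488]
 [1480 1378 1370 1369 1371 1367 1351 1347 1371 1371 1367 1385 1384 1482]
 [1476 1389 1381 1365 1368 1368 1372 1370 1367 1365 1369 1369 1386 1488]
 [1480 1477 1376 1362 1365 1364 1366 1365 1369 1370 1367 1385 1480 1484]
 [1474 1475 1384 1379 1372 1367 1364 1369 1370 1364 1383 1388 1481 1483]
 [1473 1471 1473 1379 1380 1383 1369 1365 1383 1384 1384 1485 1479 1479]
 [1473 1467 1474 1472 1415 1381 1378 1381 1381 1411 1480 1475 1479 1477]
 [1477 1471 1475 1469 1469 1473 1478 1472 1471 1471 1481 1476 1478 1475]
 [1473 1476 1472 1469 1468 1472 1473 1480 1474 1478 1476 1476 1476 1479]]
```

View pics/crop0.png

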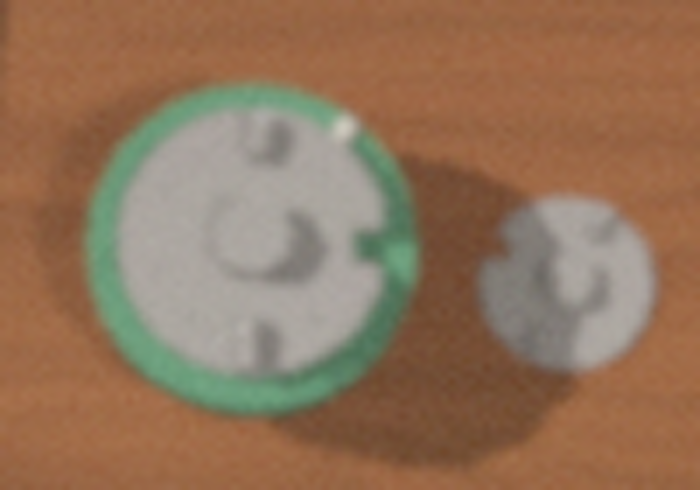

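The crop confirms the grey cover with a hub and two lugs on the middle lantern. The pin is at crop (345,127), the notch at (372,247), and the lugs at (262,135) and (258,345). The cover has to turn about 50° counter-clockwise. I'll move above it for a wrist measurement.

Emit:
servo_tool(moves=[0.5,-0.6,0.2,0,0,-0.021,0.5,-0.6,0.2,0,0,-0.021,0.5,-0.6,0.2,0,0,-0.021,0.5,-0.6,0.2,0,0,-0.021,0.5,-0.6,0.2,0,0,-0.021,0.5,-0.6,0.2,0,0,-0.021,0.5,-0.6,0.2,0,0,-0.021,0.5,-0.6,0.2,0,0,-0.021,0.5,-0.6,0.2,0,0,-0.021,0.5,-0.6,0.2,0,0,-0.021,0.5,-0.6,0.1,0,0,-0.021,0.5,-0.6,0,0,0,-0.021,0.5,-0.6,0,0,0,-0.021,0.5,-0.6,0,0,0,-0.021,0.5,-0.6,0,0,0,-0.021,0.5,-0.6,0,0,0,-0.021,0.5,-0.6,0,0,0,-0.021,0.5,-0.6,0,0,0,-0.021,0,0,0,0,0,-0.021,0,0,0,0,0,-0.021], hand=1)

```text
t: 1.77
tcp_pos: [492.3, 126.2, 308.1]
eef_rot: [-0.0, 0.702, 0.712, -0.001]
force: [0.9, 1.1, -0.1]
finger_gap: 0.006
gripper_force: 0.0
```

```bash
python3 - <<'E'
from h import *
s=r.read_state();print(s['t'],s['tcp_pos'],s['eef_rot'],s['q'],s['force'],s['finger_gap'])
p,d,c=snap('wrist','w1')
print(np.array(c['R']).round(3), (-np.array(c['R']).T@np.array(c['t']).ravel()).round(1))
E
```

```text
1.7667 [492.26620098 126.19709255 308.14660343] [-3.74784622e-04  7.02111112e-01  7.12066997e-01 -6.62072252e-04] [ 2.28371106e-01  1.71063491e-01  1.55811464e+00 -7.53980441e-05
  1.41393428e+00  2.14303073e-01] [ 0.93448705  1.07693532 -0.07014976] 0.006047819824758786
[[ 1.     0.013 -0.001]
 [ 0.013 -0.972  0.233]
 [ 0.002 -0.233 -0.973]] [491.  191.2 468.3]
```

View pics/w1.png

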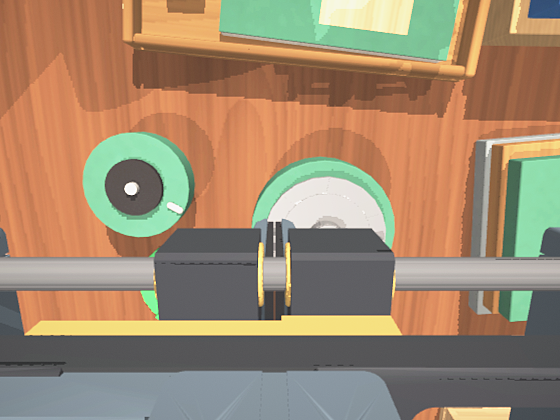

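The wrist view shows the lantern at (325,225), partly behind the gripper. I'll shift by +x, -y.

Emit:
servo_tool(moves=[0.3,-0.7,0,0,0,0,0.3,-0.7,0,0,0,0,0.3,-0.7,0,0,0,0,0.3,-0.7,0,0,0,0,0,0,0,0,0,0,0,0,0,0,0,0])

```text
t: 2.32
tcp_pos: [539.6, 14.9, 308.4]
eef_rot: [-0.001, 0.7, 0.714, -0.0]
force: [-0.7, 0.1, 0.5]
finger_gap: 0.005
gripper_force: 0.0
```

```bash
python3 - <<'E'
from h import *
s=r.read_state();print(s['t'],s['tcp_pos'])
p,d,c=snap('wrist','w2')
cv2.imwrite('pics/w2c.png',cv2.resize(p[20:220,160:400,::-1],(720,600),interpolation=cv2.INTER_CUBIC))
E
```

```text
2.3167 [539.59355328  14.91900276 308.37430507]
```

View pics/w2c.png

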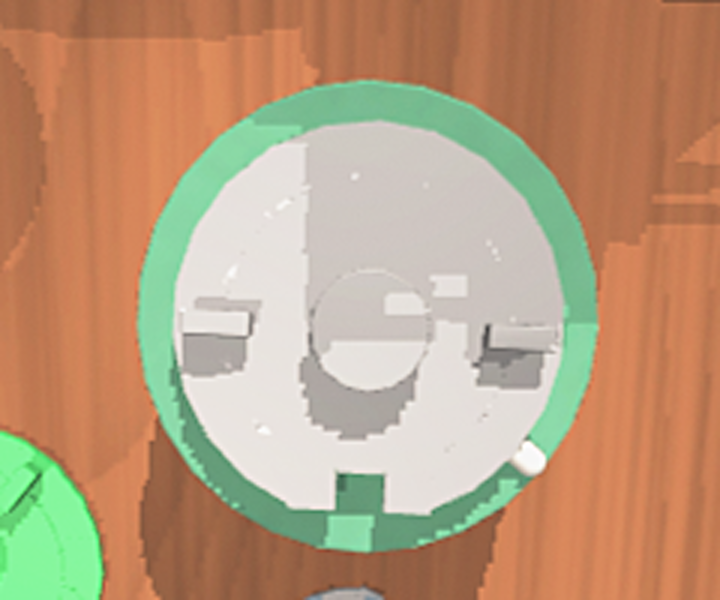

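The crop shows the lantern rim centred at about (368,317), hub at (371,331), lug tops at (217,323) and (522,337), notch at (359,493), and pin at (529,457).

```bash
cat >> h.py <<'E'
def pt(c,u,v,z,s=3,o=(160,20)): return ray(c,u/s+o[0]-.33,v/s+o[1]-.33,z)
E
python3 - <<'E'
from h import *
c=np.load('pics/w2.npz')
P={n:pt(c,u,v,z)[:2] for n,u,v,z in [('rim',368,317,95),('hub',371,331,130.5),('lugL',217,323,125),('lugR',522,337,125),('notchin',361,473,111),('notchout',357,514,111),('pin',529,457,102)]}
ctr=P['hub']
for n,q in P.items(): e=q-ctr; print(n,q.round(1),np.hypot(*e).round(1),np.degrees(np.arctan2(e[1],e[0])).round(1))
E
```

```text
rim [546.1  75.8] 3.9 93.8
hub [546.4  71.9] 0.0 0.0
lugL [497.6  73.4] 48.8 178.3
lugR [594.6  70.8] 48.2 -1.3
notchin [544.6  24. ] 47.9 -92.1
notchout [543.6   9.8] 62.2 -92.6
pin [603.2  29.3] 71.0 -36.9
```

Emit:
servo_tool(moves=[0.28,0.14,-0.5,0,0,-0.014,0.28,0.14,-0.5,0,0,0,0.28,0.14,-0.5,0,0,0,0.28,0.14,-0.5,0,0,0,0.28,0.14,-0.5,0,0,0,0,0,-0.5,0,0,0,0,0,-0.5,0,0,0,0,0,-0.5,0,0,0,0,0,-0.25,0,0,0,0,0,-0.25,0,0,0,0,0,0,0,0,0,0,0,0,0,0,0,0,0,0,0,0,0])

```text
t: 3.45
tcp_pos: [596.3, 44.0, 130.2]
eef_rot: [0.001, 0.715, 0.699, 0.001]
force: [0.1, -0.6, 0.2]
finger_gap: 0.006
gripper_force: 0.0
```

```bash
python3 - <<'E'
from h import *
s=r.read_state();print(s['t'],s['tcp_pos'],s['force'],s['q'])
# arc: finger centre relative C, contact at lug angle th
C=np.array([546.3,72.5]);p=np.array(s['tcp_pos'][:2])
for th in np.append(np.arange(-1.4,44,5),[45,47.5,50,52,53]):
    a=np.radians(th);e=np.array([np.cos(a),np.sin(a)]);n=np.array([-e[1],e[0]])
    q=C+50*e-20*n; print(th,((q-p)/40).round(3)); p=q
E
```

```text
3.45 [596.25905593  44.02347133 130.21274726] [ 0.11285697 -0.56110309  0.20476859] [5.44269075e-02 4.26045717e-01 1.65122918e+00 7.67674947e-05
 1.06194179e+00 7.75441605e-02]
-1.4 [-0.012  0.182]
3.6 [0.042 0.11 ]
8.6 [0.032 0.113]
13.6 [0.022 0.115]
18.6 [0.012 0.117]
23.6 [0.001 0.117]
28.6 [-0.009  0.117]
33.6 [-0.019  0.116]
38.6 [-0.029  0.114]
43.6 [-0.039  0.111]
45.0 [-0.013  0.03 ]
47.5 [-0.024  0.053]
50.0 [-0.027  0.052]
52.0 [-0.023  0.041]
53.0 [-0.012  0.02 ]
```

Emit:
servo_tool(moves=[0,0.09,-0.05,0,0,0,-0.01,0.09,0,0,0,0,0.042,0.11,0,0,0,0.028,0.032,0.113,0,0,0,0.028,0.022,0.115,0,0,0,0.028,0.012,0.117,0,0,0,0.028,0.001,0.117,0,0,0,0.028,-0.009,0.117,0,0,0,0.028,-0.019,0.116,0,0,0,0.028,-0.029,0.114,0,0,0,0.028,0,0,0,0,0,0,0,0,0,0,0,0])

```text
t: 4.45
tcp_pos: [597.3, 88.1, 127.4]
eef_rot: [0.0, 0.431, 0.902, 0.0]
force: [-0.0, 1.0, -0.3]
finger_gap: 0.006
gripper_force: 0.0
```

```bash
python3 - <<'E'
from h import *
s=r.read_state();print(s['t'],s['tcp_pos'],s['force'])
snap('top','top3');p,d,c=snap('wrist','w3')
a=cv2.imread('pics/top3.png')[145:215,235:315]
cv2.imwrite('pics/t3c.png',np.hstack([cv2.resize(a,(400,350),interpolation=cv2.INTER_CUBIC),cv2.resize(p[:,:,::-1],(400,350))]))
E
```

```text
4.45 [597.32243432  88.11705943 127.36861573] [-0.01889074  0.97652986 -0.32257572]
```

View pics/t3c.png

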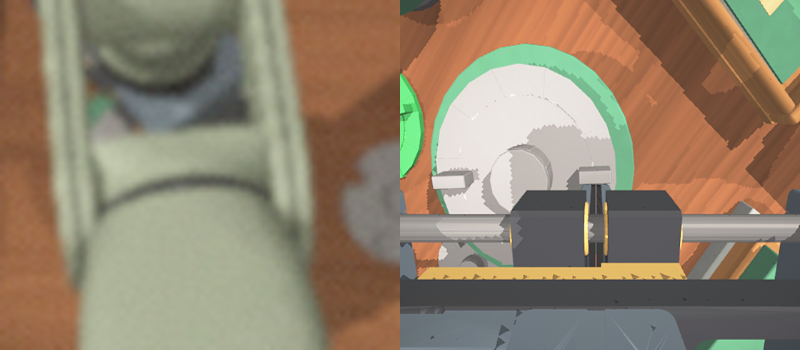

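The lug is riding against the closed fingertips. In the wrist frame the lug tops are at about (273,210) and (73,218).

```bash
python3 - <<'E'
from h import *
c=np.load('pics/w3.npz')
a=ray(c,(595-400)*1.4,175*1.2-4,125);b=ray(c,(452-400)*1.4,182*1.2-6,125);e=a-b
print(a,b,(a+b)/2,np.hypot(*e[:2]),np.degrees(np.arctan2(e[1],e[0])))
C=np.array([546.3,72.5]);p=np.array(r.read_state()['tcp_pos'][:2])
for th in [43,47,50,52,53]:
    t=np.radians(th);e=np.array([np.cos(t),np.sin(t)]);n=np.array([-e[1],e[0]])
    q=C+50*e-20*n; print(th,((q-p)/40).round(3)); p=q
E
```

```text
[580.11761503 107.614145   125.        ] [507.85870966  45.49794875 125.        ] [543.98816234  76.55604687 125.        ] 95.28783365497439 40.68346710138704
43 [-0.02   0.106]
47 [-0.037  0.086]
50 [-0.032  0.063]
52 [-0.023  0.041]
53 [-0.012  0.02 ]
```

Emit:
servo_tool(moves=[-0.02,0.106,0,0,0,0.022,-0.037,0.086,0,0,0,0.022,-0.032,0.063,0,0,0,0.017,0,0,0,0,0,0,0,0,0,0,0,0,0.1,-0.1,0,0,0,0,0.1,-0.1,0.4,0,0,0,0,0,0.8,0,0,0,0,-0.2,0.8,0,0,-0.03,-0.1,-0.5,0.8,0,0,-0.03,-0.2,-0.5,0.8,0,0,-0.03,-0.3,-0.5,0.6,0,0,-0.03,-0.3,-0.3,0.2,0,0,-0.03,-0.3,-0.3,0,0,0,-0.03,-0.3,0,0,0,0,-0.03,0,0,0,0,0,-0.03,0,0,0,0,0,-0.03,0,0,0,0,0,0,0,0,0,0,0,0])

```text
t: 6.13
tcp_pos: [541.8, -2.5, 303.0]
eef_rot: [0.0, 0.698, 0.716, 0.0]
force: [-0.8, -0.6, 0.1]
finger_gap: 0.006
gripper_force: 0.0
```

```bash
python3 - <<'E'
from h import *
s=r.read_state();print(s['t'],s['tcp_pos'],s['eef_rot'],s['force'])
p,d,c=snap('wrist','w4')
q=c; uvz=np.array(c['R'])@np.array([546,72.5,111])+np.array(c['t']).ravel(); k=np.array(c['K'])@uvz; u,v=(k[:2]/k[2]); print(u,v)
u0,v0=int(max(0,u-120)),int(max(0,v-100));print(u0,v0)
cv2.imwrite('pics/w4c.png',cv2.resize(p[v0:v0+200,u0:u0+240,::-1],None,fx=3,fy=3,interpolation=cv2.INTER_CUBIC))
E
```

```text
6.1333 [541.81882745  -2.50442979 303.04681739] [1.53559683e-04 6.98266194e-01 7.15838177e-01 6.22065233e-05] [-0.83355362 -0.63163141  0.08342696]
280.82535859891124 110.44598605078541
160 10
```

View pics/w4c.png

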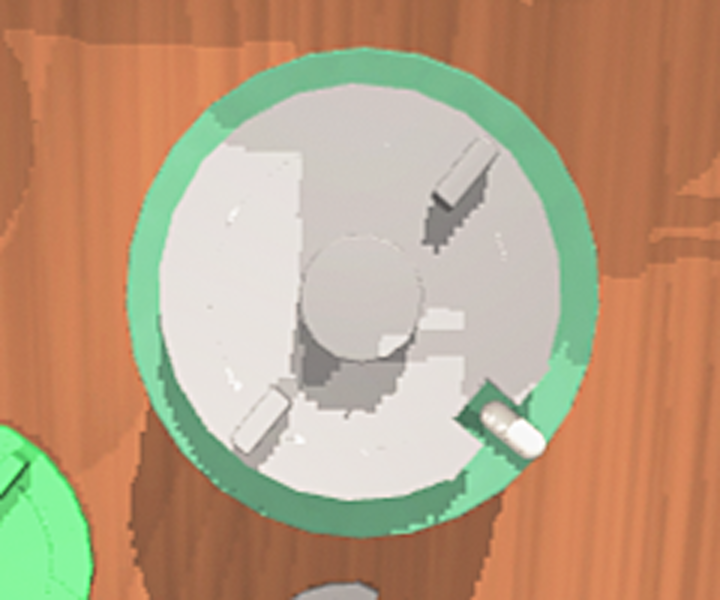

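The pin now lies in the notch at (512,430), with the lug tops at (466,172) and (262,420) and the hub at (362,297). I'll compute the residual angle.

```bash
python3 - <<'E'
from h import *
c=np.load('pics/w4.npz');o=(160,10)
P={n:pt(c,u,v,z,3,o)[:2] for n,u,v,z in [('hub',362,297,130.5),('lugB',262,420,125),('lugA',467,171,125),('notchin',472,399,111),('nout',517,432,111),('pinin',494,415,103),('pinout',531,444,101)]}
C=P['hub']
for n,q in P.items(): e=q-C; print(n,q.round(1),np.hypot(*e).round(1),np.degrees(np.arctan2(e[1],e[0])).round(1))
e=P['lugA']-P['lugB'];print(np.degrees(np.arctan2(e[1],e[0])),(P['lugA']+P['lugB'])/2)
E
```

```text
hub [545.2  73.5] 0.0 0.0
lugB [514.6  35.3] 48.9 -128.7
lugA [575.8 111. ] 48.4 50.7
notchin [582.5  42.7] 48.4 -39.5
nout [597.9  32.3] 67.0 -38.0
pinin [591.2  37.1] 58.7 -38.3
pinout [604.6  27.5] 75.2 -37.7
51.048056996002195 [545.19908761  73.14588856]
```

The residual is about 1° (1.2 mm), inside the 3.5 mm clearance. I'll press on the hub at (545,73).

Emit:
servo_tool(moves=[0.017,0.38,-0.5,0,0,0,0.017,0.38,-0.5,0,0,0,0.017,0.38,-0.5,0,0,0,0.017,0.38,-0.5,0,0,0,0.017,0.375,-0.5,0,0,0,0,0,-0.5,0,0,0,0,0,-0.5,0,0,0,0,0,-0.33,0,0,0,0,0,0,0,0,0,0,0,0,0,0,0,0,0,0,0,0,0])

```text
t: 7.1
tcp_pos: [545.9, 73.8, 150.7]
eef_rot: [0.001, 0.699, 0.716, 0.001]
force: [0.5, -0.5, 0.9]
finger_gap: 0.004
gripper_force: 0.0
```

Emit:
servo_tool(moves=[0,0,-0.05,0,0,0,0,0,-0.05,0,0,0,0,0,-0.05,0,0,0,0,0,-0.05,0,0,0,0,0,0,0,0,0,0,0,0,0,0,0])

```text
t: 7.6
tcp_pos: [545.0, 73.7, 141.8]
eef_rot: [-0.0, 0.699, 0.715, -0.0]
force: [0.9, 0.8, -0.1]
finger_gap: -0.0
gripper_force: 0.0
```

Next, press down slowly.

Emit:
servo_tool(moves=[0,0,-0.025,0,0,0,0,0,-0.025,0,0,0,0,0,-0.025,0,0,0,0,0,-0.025,0,0,0,0,0,-0.025,0,0,0,0,0,0,0,0,0])

```text
t: 8.1
tcp_pos: [545.1, 73.7, 137.5]
eef_rot: [0.0, 0.699, 0.715, 0.0]
force: [-1.3, 0.4, 3.6]
finger_gap: 0.007
gripper_force: 2.3
```

Emit:
servo_tool(moves=[0,0,-0.025,0,0,0,0,0,-0.025,0,0,0,0,0,-0.025,0,0,0,0,0,-0.025,0,0,0,0,0,0,0,0,0,0,0,0,0,0,0])

```text
t: 8.6
tcp_pos: [545.1, 73.7, 133.5]
eef_rot: [0.0, 0.699, 0.715, 0.0]
force: [-1.3, 0.3, 5.8]
finger_gap: 0.008
gripper_force: 2.5
```

Emit:
servo_tool(moves=[0,0,-0.025,0,0,0,0,0,-0.025,0,0,0,0,0,0,0,0,0,0,0,0,0,0,0])

```text
t: 8.93
tcp_pos: [545.1, 73.7, 131.8]
eef_rot: [0.0, 0.699, 0.715, 0.0]
force: [-0.7, -0.3, 7.5]
finger_gap: 0.007
gripper_force: 3.3
```

Emit:
servo_tool(moves=[0,0,-0.02,0,0,0,0,0,-0.02,0,0,0,0,0,0,0,0,0])

```text
t: 9.18
tcp_pos: [545.1, 73.7, 131.7]
eef_rot: [0.0, 0.699, 0.715, 0.001]
force: [-4.7, -1.0, 16.9]
finger_gap: 0.007
gripper_force: 7.8
```

It has bottomed out: force rose to 17 N at z=131.7, against 131.5 expected. I'll retreat straight up and check.

Emit:
servo_tool(moves=[0,0,0.1,0,0,0,0,0,0.3,0,0,0,0,0,0.6,0,0,0,0,0,0.8,0,0,0,0,-0.38,0.8,0,0,0,0,-0.38,0.8,0,0,0,0,-0.38,0.8,0,0,0,0,-0.38,0.1,0,0,0,0,-0.38,0,0,0,0,0,0,0,0,0,0,0,0,0,0,0,0,0,0,0,0,0,0])

```text
t: 10.18
tcp_pos: [544.8, -1.8, 300.5]
eef_rot: [-0.001, 0.699, 0.715, -0.0]
force: [-0.5, 0.7, 0.3]
finger_gap: 0.005
gripper_force: 0.0
```

```bash
python3 - <<'E'
from h import *
s=r.read_state();print(s['t'],s['tcp_pos'],s['force'])
p,d,c=snap('wrist','w5')
cv2.imwrite('pics/w5c.png',cv2.resize(p[10:210,160:400,::-1],None,fx=3,fy=3,interpolation=cv2.INTER_CUBIC))
# height of cover top near points on the disc vs. housing, from depth
K,R,t=np.array(c['K']),np.array(c['R']),np.array(c['t']).ravel()
v,u=np.mgrid[0:420,0:560];X=(np.linalg.inv(K)@np.stack([u.ravel(),v.ravel(),np.ones(u.size)])*d.ravel()-t[:,None]).T@R
e=X[:,:2]-[545.3,73.3];rr=np.hypot(*e.T);an=np.degrees(np.arctan2(e[:,1],e[:,0]))
for n,m in [('hub',rr<15),('seat',(rr>69)&(rr<77))]+[(f'disc{a}',(rr>26)&(rr<34)&(abs(an-a)<20)) for a in(-140,-90,-40,0,90,140)]: print(n,np.median(X[m,2]).round(1),m.sum())
E
```

```text
10.1833 [544.80625578  -1.79010346 300.54587037] [-0.54857508  0.6656      0.34617376]
hub 460.8 5962
seat 382.2 8697
disc-140 103.0 173
disc-90 102.9 167
disc-40 103.0 172
disc0 103.0 177
disc90 103.0 193
disc140 103.1 191
```

View pics/w5c.png

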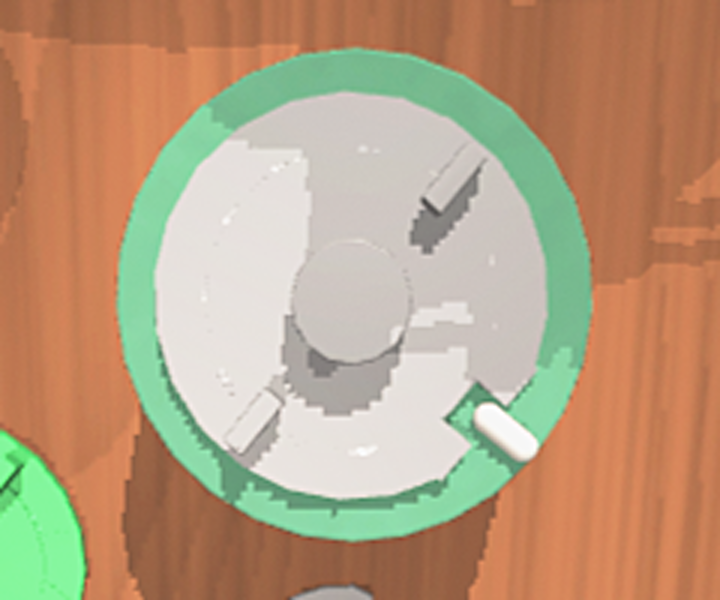

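The cover is level with the pin standing proud in the notch at (505,432). I'll check the absolute height against the seat ring and the pre-press picture.

```bash
python3 - <<'E'
from h import *
for f in('w4','w5'):
    c=np.load(f'pics/{f}.npz');K,R,t,d=c['K'],c['R'],c['t'].ravel(),c['d']
    v,u=np.mgrid[0:420,0:560];X=(np.linalg.inv(K)@np.stack([u.ravel(),v.ravel(),np.ones(u.size)])*d.ravel()-t[:,None]).T@R
    rr=np.hypot(*(X[:,:2]-[545.3,73.3]).T);ok=X[:,2]<150
    print(f,[(n,np.median(X[m&ok,2]).round(1)) for n,m in [('hub',rr<15),('disc',(rr>26)&(rr<34)),('seat',(rr>70)&(rr<76))]])
E
```

```text
w4 [('hub', np.float64(131.0)), ('disc', np.float64(113.0)), ('seat', np.float64(95.5))]
w5 [('hub', np.float64(121.0)), ('disc', np.float64(103.0)), ('seat', np.float64(95.5))]
```

It dropped 10.0 mm, and the hub is 25.5 mm above the seat, so the cover is fully home. I'll hand it in.

```bash
python3 -c "
from workcell import r
print(r.hand_in())"
```

```text
the job is handed in; nothing more can be done
None
```

I turned the cover until its notch met the pin and pressed it fully home and level, with the arm clear and the job handed in at about 10 s; the judge's verdict was not shown.

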